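# Roll the vial onto the viewing line

## Task

Get the vial ready for reading: without gripping or lifting it, push the upper part of the lying amber vial gently sideways with the fingertips so that it rolls over the white viewing board, and leave it lying still along the solid black line (not the dashed one), centred over the line. Do not disturb the beaker, the petri dish and the cork that stand round the board.

Things in the scene. Friction and masses are not known exactly. Their poses are not given: they have to be found in the camera images.
- vial: amber glass vial, black screw cap, white paper band, lying on its side on the board between the lines and about parallel to them; diameter 26 mm throughout (cap too), length 100 mm, 50 g. Origin: mid-axis, 13 mm above the board's top (z 21 mm). Its x runs along it to the cap; y, z turn as it rolls. Smooth; slight rolling resistance: pushed at up to 0.05 m/s it stops a few mm after the finger does.
- board: flat white viewing board, fixed, 170 mm along its x, 300 mm along its y, top 8 mm above the counter. Aluminium stop strips, 14 mm high above the counter and 7 mm wide, run along its short ends (y = +-150 mm). Origin: centre of its underside; z up. Two printed black lines parallel to its x lie 70 mm to either side of the middle; which is solid varies.
- solid_line: the unbroken black line printed on the board, 150 mm long along its x axis (parallel to the board's x), 4 mm wide along its y. Origin: middle of the line, on the board's top. Nothing to touch or feel. The vial must end on this one.
- dashed_line: the other line, of six 14 mm black dashes in a row, 150 mm long along its x, 4 mm wide. Origin: middle of the line, on the board's top.
- beaker: small empty glass beaker, 44 mm wide, 54 mm high, standing to the left of the board. Origin: centre of its underside. To be left alone.
- dish: covered glass petri dish, 96 mm wide, 16 mm high, on the counter to the right of the board. Origin: centre of its underside. To be left alone.
- stopper: cork stopper, 22 mm wide and high, standing on the counter beyond the board. Origin: centre of its underside. To be left alone.
Things that resemble listed ones, but are neither listed nor needed, are in the scene too. What is meant by the vial is not pink, and is the smaller of those in its own colour.

How it is judged:
On the way, in this order (a step that is already met when the one before it is completed fails the run):
1. the vial has rolled over on the board (turned more than about a third of a turn about its own axis) (angle between vial's own z axis and vertical above 2 rad and height (world z) of vial below 0.025 m), for 0.02 s.
2. the vial lies along the solid line (y of vial in the frame of solid_line between -0.006 and 0.006 m and x of vial in the frame of solid_line between -0.028 and 0.028 m and angle between the x axis of vial and the x axis of solid_line, either way round below 0.15 rad and height (world z) of vial between 0.017 and 0.025 m), for 0.2 s.
At the end, for the whole second after the job is handed in: The vial lies at rest on the board along the solid line: its axis within 6 mm of the line to the side, within 0.15 rad of its direction, its middle within 28 mm of the line's middle along it; beaker, petri dish and cork within 15 mm of where they stood (all of step 2 and linear speed of vial below 0.01 m/s and distance of each of beaker, dish, stopper from where it was at the start of the episode below 0.015 m); the robot touches nothing.
It fails at once if the vial is lifted off the board (more than 9 mm) (height (world z) of vial above 0.03 m).
It fails at once if the vial falls off the board (height (world z) of vial below 0.015 m).
It fails at once if the vial is pressed with more than 40 N (contact force between the fingers and vial above 40 N).
It fails at once if the beaker, the petri dish or the cork is moved more than 15 mm (distance of any of beaker, dish, stopper from where it was at the start of the episode above 0.015 m).
It also fails if it takes over 48 s, if anything falls off the work surface, if the arm or the gripper's body presses on something with over 40 N, if the wrist force passes 120 N, or if a joint passes its speed limit or range.

## Robot

A 6-joint arm with a two-finger parallel gripper is mounted at the origin on a cart in front of the work surface, level with it; the furniture and walls round the work are solid. World frame = base frame: x ahead of the robot, y to its left, z up, the work surface at z = 0. Lengths are in m, angles in rad, forces in N, time in s.
With the tool pointing down it reaches from about 0.35 to 0.775 m from the base axis. Payload 5.5 kg.
Tool frame: the origin (TCP) lies at the very end of the fingers, on their centre line; the grasp point (between the pads) lies 19 mm behind it; z points along the fingers, x is the direction in which the jaws open and shut, and the axes are right-handed (so a half turn about z gives the same grasp; the last joint's range is limited). The gripper opens to 85 mm and grips with 20 to 120 N. Pads are 22 mm wide; open, the fingers measure 114 mm over their backs; the gripper's body (76 mm by 85 mm) begins 54 mm behind the grasp point. The pads swing forward as they close: fully open they stand 13 mm farther back than shut.
Start: joints at [-0.14, 0.313, 0.046, 1.304, 0, 1.431], TCP at [0.575, -0, 0.231] pointing down, gripper open.
Joint ranges: [-2.76, 2.76], [-0.86, 1.69], [-1.03, 1.26], [-2.2, 2.34], [-1.47, 1.5], [-3.14, 3.14]. Speed limits (rad/s): [2.57, 2.57, 3.14, 3.14, 3.14, 3.14].

## Interface

Orientations are given as a unit quaternion [w, x, y, z].
In Python, from workcell import monitor, eyes, ticket gives the robot as it stands.
- The arm moves only by the tool send_rows, never from a script. Its argument "targets" is a list of rows, each a list of 5 numbers: the shift along the world's x, y, z in m, then the turn about the world's z in degrees, then the closure in counts, from 0 (fully open) to 255 (shut). A call has 1 to 12 rows; each row shifts and turns the commanded pose from where the row before left it; what a row does not reach is not made up. A row lasts 1/10 s, in which the tool goes at most 50 mm and 8.59 degrees, less where a joint would pass 70% of its speed; a pose out of reach is approached as far as the arm can. A call is refused whole if a number of a shift passes 0.05 or a number of a turn 8.59, either way. A call with a gripper value outside its range is refused whole. The fingers move at their own pace and stop on an object; "newtons" is the grip in N (left out, the last holds). Time passes only in rows, so rows that do not move let the fingers close. It gives the time, the measured TCP pose, the force and the opening at its end, in the units of the state.
- monitor.get_state(): the state, without advancing time (a new reading comes with each control period).
- eyes.read_camera(name): name is "scene" or "side" or "wrist"; returns a dict with "img" (420x560x3 uint8, red, green, blue), "z_map" (420x560 float32, m along the optical axis (not along the pixel's ray), 0 where there is no reading), "camera_matrix" (3x3 intrinsics, pixels), "k1" (the pictures are not rectified: a ray, as slopes to the right and down, at radius r is drawn at 1 + k1 r^2 times it, then the intrinsics apply), "pose" (4x4, takes a point from camera to world coordinates); the wrist camera has in their place "T_tool_cam" (4x4, takes a point from camera to tool coordinates, whose origin is the TCP and whose axes are the tool frame's). Camera axes: x right, y down, z forward; pixel columns grow to the right and rows downward; lengths in m; the calibration is good to about 2 mm. A picture is of the moment at which its call begins: read the wrist's pose just before it.
- ticket.hand_in(): hands the job in, once; it reports no verdict.
Trained networks look in the newest picture that a camera, given by its name, has taken for a name from the list of things; names that differ only in an ending like _2 or _b are one class to them, and where a whole thing is asked for, a point or a joint stands for the part that bears it (a point fixed in the world has none). Each returns a list of dicts, best first, with "conf" (0 to 1); they miss things now and then, are a little off and sometimes report something else, mostly with a low value. They report only what shows in the picture. A call takes as long as a camera call. They do not tell look-alikes from the thing itself.
- eyes.spot_in(name, camera): "xyz" ([x, y, z] in m, in world coordinates, good to about 4 mm: the middle of the surface that is visible of it).
- eyes.tip_of(name, camera): "xyz" ([x, y, z] in m, in world coordinates, good to about 4 mm: a listed point, or the origin of a listed thing).
The state is a dict: "clock": time; "joint_pos": joint angles; "qvel": joint speeds; "tau": joint torques, N m; "tcp_pos": TCP position; "orientation": TCP orientation; "wrist_force": force on the tool from outside, world axes, zero at the start; "ft_torque": the same for the moment, N m; "finger_gap": finger opening in m.
Only numpy, scipy, OpenCV 4.12 (cv2) and the standard library are available. Lean on these libraries where they do the work, as an engineer would, in place of code of your own. Each camera call takes 0.05 s, during which the arm holds its last target.

## Working session

There is one attempt and no reset: what is moved stays moved. The work goes in short steps, Python scripts to look and compute and a tool call to move; the robot and the scene stay as the last step left them, time stands still between calls to the robot, and variables do not carry over. Pictures are saved under pics/ and viewed, and the job is handed in when it is done.

Besides the shell and the picture viewer there is one more tool, called after ">>>" by a JSON object that holds its "fn" and its "kwargs". send_rows: Moves the arm, as the interface text tells. Its arguments: {"type":"object","properties":{"targets":{"type":"array"},"newtons":{"type":"number"}},"required":["targets"]}

```bash
mkdir -p pics; cat > h.py <<'E'
import numpy as np, cv2
from workcell import monitor, eyes, ticket
def snap(n,f):
    s=monitor.get_state(); d=eyes.read_camera(n)
    cv2.imwrite(f'pics/{f}.png',d['img'][:,:,::-1]); np.savez(f'pics/{f}.npz',**d,tcp=s['tcp_pos'],q=s['orientation'])
    return d
def cloud(d,T=None):
    K=np.array(d['camera_matrix']);k=float(d['k1']);z=d['z_map'];h,w=z.shape
    u,v=np.meshgrid(np.arange(w),np.arange(h))
    p=cv2.undistortPoints(np.stack([u,v],-1).reshape(-1,1,2).astype(np.float64),K,np.array([k,0,0,0.])).reshape(h,w,2)
    c=np.concatenate([p*z[...,None],z[...,None]],-1)
    T=np.array(d['pose']) if T is None else T
    return c@T[:3,:3].T+T[:3,3]
E
python3 - <<'E'
from h import *
for n in ['scene','side','wrist']: snap(n,n+'0')
for n in ['vial','solid_line','dashed_line','board','beaker','dish','stopper']:
    for c in ['scene','side']: print(n,c,[(np.round(a['xyz'],3).tolist(),round(a['conf'],2)) for a in eyes.tip_of(n,c)])
s=monitor.get_state();print(s['clock'],s['orientation'],s['finger_gap'])
E
```

```text
vial scene [([0.667, 0.326, 0.017], 0.77), ([0.363, 0.065, 0.014], 0.74), ([0.537, 0.063, 0.02], 0.65)]
vial side [([0.667, 0.325, 0.013], 0.97), ([0.53, 0.064, 0.021], 0.86), ([0.359, 0.074, 0.015], 0.68)]
solid_line scene [([0.534, -0.003, 0.005], 0.56)]
solid_line side [([0.534, -0.001, 0.007], 0.64)]
dashed_line scene [([0.529, 0.404, 0.004], 0.22)]
dashed_line side []
board scene []
board side [([0.538, 0.07, -0.001], 0.92)]
beaker scene [([0.531, 0.403, 0.002], 0.97)]
beaker side [([0.53, 0.408, 0.003], 0.5)]
dish scene []
dish side [([0.462, -0.249, -0.001], 0.82)]
stopper scene [([0.726, 0.152, 0.0], 0.39)]
stopper side [([0.535, -0.002, 0.008], 0.7)]
0.85 [ 1.79769726e-05  9.99999995e-01 -1.36508776e-05  9.83664041e-05] 0.08497172612375711
```

View pics/scene0.png

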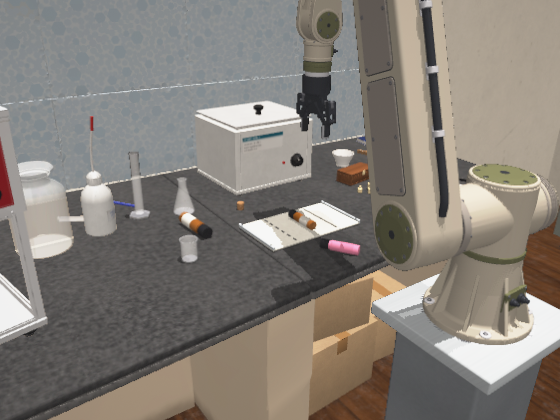

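View pics/side0.png

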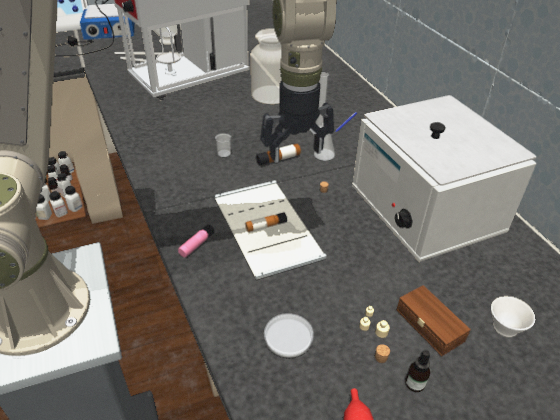

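View pics/wrist0.png

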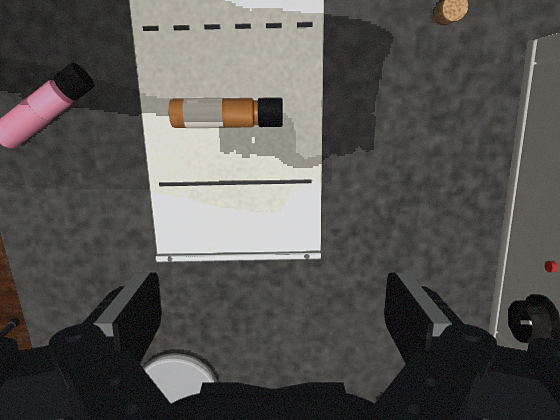

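The wrist view shows the small amber vial at px (170–283, 112). The solid line is at (160–311, 183) and the dashed one at row 26. The pink vial on the left and the larger amber vial near the beaker are decoys. Next I'll measure the vial and the lines.

```bash
cat >> h.py <<'E'
from scipy.spatial.transform import Rotation as R
def wT(d,s):
    q=s['orientation'];T=np.eye(4);T[:3,:3]=R.from_quat([q[1],q[2],q[3],q[0]]).as_matrix();T[:3,3]=s['tcp_pos'];return T@np.array(d['T_tool_cam'])
def ray_at(d,T,uv,z):
    p=cv2.undistortPoints(np.array(uv,float).reshape(-1,1,2),np.array(d['camera_matrix']),np.array([float(d['k1']),0,0,0.])).reshape(-1,2)
    r=np.c_[p,np.ones(len(p))]@T[:3,:3].T; o=T[:3,3]
    return o+r*((z-o[2])/r[:,2])[:,None]
def measure(d,T,P):
    """vial & lines from P cloud/ images"""
    im=d['img'].astype(int); X=P[...,0];Y=P[...,1];Z=P[...,2]
    reg=(X>.44)&(X<.63)&(Y>-.09)&(Y<.23)
    v=reg&(Z>.016)&(Z<.045)&(X>.46)&(X<.61)&(Y>-.07)&(Y<.21)
    n,l,st,_=cv2.connectedComponentsWithStats(v.astype(np.uint8)); 
    if n>1:
        b=1+np.argmax(st[1:,4]); v=l==b; q=P[v]
        c,(sz),a=cv2.minAreaRect((q[:,:2]*1000).astype(np.float32)); print('vial n',v.sum(),'rect',np.round(c,1),np.round(sz,1),a,'zmax',np.percentile(q[:,2],98))
        top=q[q[:,2]>np.percentile(q[:,2],70)]; f=np.polyfit(top[:,0],top[:,1],1); print('ridge y at mid',np.polyval(f,c[0]/1000),'slope',f[0])
    dark=reg&(im.max(-1)<60)&(Z<.014)&(X>.455)&(X<.62)
    for lo,hi in((-.03,.03),(.11,.17)):
        m=dark&(Y>lo)&(Y<hi); vv,uu=np.nonzero(m)
        if len(uu)<20: continue
        q=ray_at(d,T,np.c_[uu,vv],.008); f=np.polyfit(q[:,0],q[:,1],1)
        xm=(np.percentile(q[:,0],1)+np.percentile(q[:,0],99))/2
        print('line',len(uu),'xr',np.percentile(q[:,0],[1,99]).round(4),'mid',xm.round(4),np.polyval(f,xm).round(4),'slope',f[0].round(4),'resid',(q[:,1]-np.polyval(f,q[:,0])).std().round(4),'depth z',np.median(Z[m]).round(4))
E
python3 - <<'E'
from h import *
for n in ['wrist','side']:
    d=np.load(f'pics/{n}0.npz'); 
    T=wT(d,dict(orientation=d['q'],tcp_pos=d['tcp'])) if n=='wrist' else d['pose']
    print(n);measure(d,T,cloud(d,T))
E
```

```text
wrist
vial n 3295 rect [533.   64.3] [99.7 25.8] 0.7603412866592407 zmax 0.03483557714291514
ridge y at mid 0.06440988503568455 slope 0.013111041610627436
line 285 xr [0.4637 0.6103] mid 0.537 -0.0026 slope 0.0216 resid 0.0008 depth z 0.0083
line 379 xr [0.4599 0.6191] mid 0.5395 0.1377 slope 0.0197 resid 0.0027 depth z 0.0083
side
vial n 429 rect [531.7  64.1] [100.8  29.1] 0.45069000124931335 zmax 0.0359955431631636
ridge y at mid 0.06308817644149632 slope 0.03408977127798734
```

>>> {"fn": "send_rows", "kwargs": {"targets": [[-0.014,0.035,-0.03,0,105],[-0.014,0.035,-0.03,0,105],[-0.014,0.035,-0.03,0,105],[0,0,-0.02,0,105],[0,0,0,0,105],[0,0,0,0,105]]}}

```text
clock: 1.45
tcp_pos: [0.5333, 0.1049, 0.1217]
orientation: [0.0, 1.0, -0.0, 0.0]
wrist_force: [0.5, 0.4, 0.9]
finger_gap: 0.0504
```

```bash
python3 - <<'E'
from h import *
s=monitor.get_state();print(s['clock'],s['tcp_pos'],s['finger_gap'],s['wrist_force'])
w=snap('wrist','wrist1');d=snap('side','side1')
P=cloud(w,wT(w,s));X=P-s['tcp_pos']
m=(abs(X[...,0])<.08)&(abs(X[...,1])<.03)&(X[...,2]>-.03)&(P[...,2]>.05)&(w['z_map']>0)
print('wrist',m.sum(), [X[m].min(0).round(4),X[m].max(0).round(4)] if m.any() else 0)
P=cloud(d);X=P-s['tcp_pos']
m=(abs(X[...,0])<.08)&(abs(X[...,1])<.04)&(X[...,2]>-.03)&(X[...,2]<.04)&(P[...,2]>.05)&(d['z_map']>0)
for a,b in((-.08,0),(0,.08)):
    k=m&(X[...,0]>a)&(X[...,0]<b); print('side',k.sum(),X[k].min(0).round(4),X[k].max(0).round(4)) if k.any() else 0
E
```

```text
1.45 [0.53331739 0.10487522 0.12174776] 0.05039707435714995 [0.46587987 0.35448259 0.8782829 ]
wrist 46299 [array([-0.0613, -0.013 ,  0.002 ]), array([0.0618, 0.0203, 0.0939])]
side 93 [-0.0397 -0.0132  0.0038] [-0.0243  0.0096  0.0399]
side 95 [ 0.0234 -0.0136  0.0019] [0.0379 0.0132 0.0398]
```

View pics/wrist1.png

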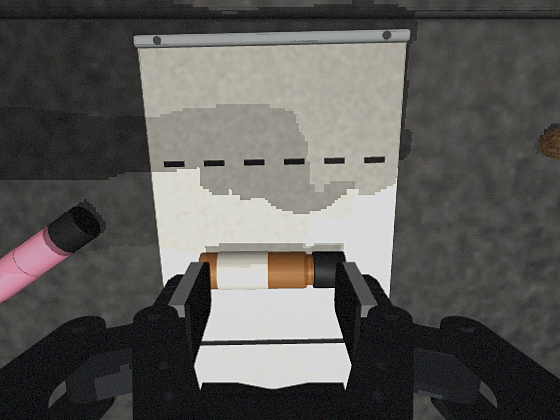

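View pics/side1.png

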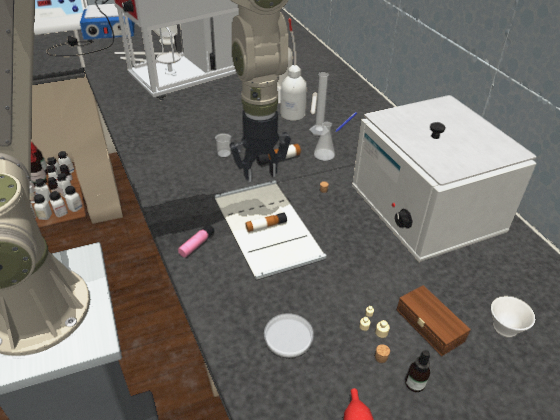

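The two fingertips, at gap 50 mm, sit about 2 mm above the TCP height, with their front face about 12 mm towards −y. I'll go down behind the vial with the tips just above its axis height.

>>> {"fn": "send_rows", "kwargs": {"targets": [[0,0,-0.03,0,105],[0,0,-0.03,0,105],[0,0,-0.025,0,105],[0,0,-0.0145,0,105],[0,0,0,0,105],[0,0,0,0,105],[0,0,0,0,105]]}}

```text
clock: 2.25
tcp_pos: [0.5347, 0.1047, 0.0235]
orientation: [-0.0, 1.0, -0.0, 0.002]
wrist_force: [0.5, 0.2, 0.1]
finger_gap: 0.0502
```

>>> {"fn": "send_rows", "kwargs": {"targets": [[0,-0.003,0,0,105],[0,-0.003,0,0,105],[0,-0.003,0,0,105],[0,-0.003,0,0,105],[0,-0.003,0,0,105],[0,-0.003,0,0,105],[0,-0.003,0,0,105],[0,-0.003,0,0,105],[0,-0.003,0,0,105],[0,-0.003,0,0,105]]}}

```text
clock: 3.25
tcp_pos: [0.533, 0.0747, 0.0218]
orientation: [0.0, 1.0, -0.0, 0.0]
wrist_force: [0.1, 0.4, -0.2]
finger_gap: 0.0506
```

```bash
python3 - <<'E'
from h import *
for n in ['wrist','side']:
    s=monitor.get_state(); d=snap(n,n+'2'); T=wT(d,s) if n=='wrist' else d['pose']
    print(n,s['clock'],s['tcp_pos'],s['wrist_force'])
    P=cloud(d,T); P[np.abs(P[...,1]-s['tcp_pos'][1])<.0145]=9; measure(d,T,P)
E
```

```text
wrist 3.25 [0.53304346 0.07474177 0.02181813] [ 0.0976518   0.39903539 -0.20438389]
vial n 5057 rect [532.7  50.2] [20.2 62.8] 89.69232177734375 zmax 0.03469236491169144
ridge y at mid 0.05281051097607707 slope 0.015086932090948912
line 112 xr [0.4626 0.6122] mid 0.5374 -0.0021 slope 0.0159 resid 0.0011 depth z 0.0082
line 1968 xr [0.4601 0.6085] mid 0.5343 0.1377 slope 0.022 resid 0.0011 depth z 0.0083
side 3.3 [0.53308027 0.07433795 0.02181358] [-0.61843606  0.12710623  0.64322295]
vial n 432 rect [531.6  48.4] [100.4  22.9] 0.4910433292388916 zmax 0.03660653460305583
ridge y at mid 0.05040699566022204 slope 0.022162686489491396
```

View pics/wrist2.png

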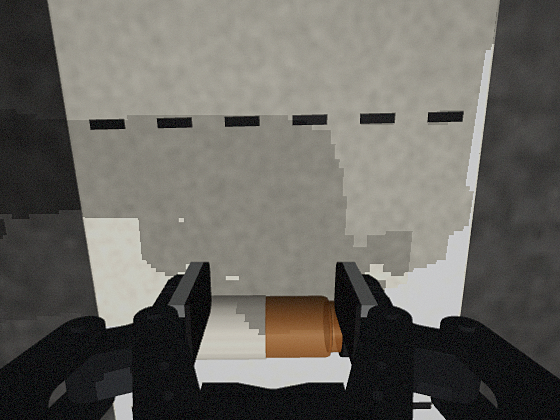

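View pics/side2.png

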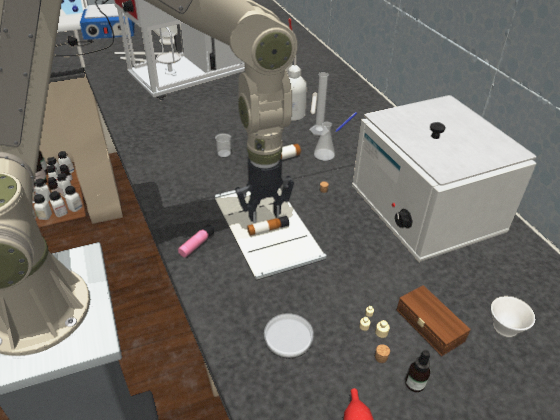

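The vial is at y ≈ 0.050 with its axis parallel to the lines, and the forces are negligible. I'll keep pushing and then check how far it coasts.

>>> {"fn": "send_rows", "kwargs": {"targets": [[0,-0.003,0,0,105],[0,-0.003,0,0,105],[0,-0.003,0,0,105],[0,-0.003,0,0,105],[0,-0.003,0,0,105],[0,-0.003,0,0,105],[0,-0.003,0,0,105],[0,-0.003,0,0,105],[0,-0.003,0,0,105],[0,-0.003,0,0,105],[0,0,0,0,105],[0,0,0,0,105]]}}

```text
clock: 4.55
tcp_pos: [0.533, 0.0449, 0.0218]
orientation: [-0.0, 1.0, -0.0, -0.0]
wrist_force: [0.8, 0.6, 0.2]
finger_gap: 0.0502
```

```bash
python3 - <<'E'
from h import *
for n in ['wrist','side','wrist','side']:
    s=monitor.get_state(); d=snap(n,n+'3'); T=wT(d,s) if n=='wrist' else d['pose']
    print(n,s['clock'],s['tcp_pos'],s['wrist_force'])
    P=cloud(d,T); P[np.abs(P[...,1]-s['tcp_pos'][1])<.0145]=9; measure(d,T,P)
E
```

```text
wrist 4.55 [0.53298532 0.04490069 0.02178826] [0.78573167 0.57903093 0.24109291]
vial n 6301 rect [533.3  20.5] [21. 64.] 88.65763092041016 zmax 0.0346430644700676
ridge y at mid 0.020325753276564978 slope 0.0023785378116836817
line 2383 xr [0.4601 0.6083] mid 0.5342 0.1378 slope 0.0223 resid 0.0011 depth z 0.0084
side 4.6 [0.53298471 0.04497835 0.02178829] [ 0.42751849 -0.31105067  0.3762788 ]
vial n 459 rect [532.4  17.9] [102.1  26. ] 1.3687301874160767 zmax 0.03625580356554947
ridge y at mid 0.01938159720604062 slope 0.00011472012423605593
wrist 4.65 [0.53299198 0.04504655 0.02178003] [-0.00854372 -0.08656546  0.69635484]
vial n 6459 rect [533.6  19.9] [22.3 64.5] 88.6441650390625 zmax 0.03458840177275086
ridge y at mid 0.02025004770744313 slope 0.002548349926434876
line 2383 xr [0.46   0.6084] mid 0.5342 0.1377 slope 0.0223 resid 0.0011 depth z 0.0083
side 4.7 [0.53297609 0.04507185 0.02179601] [ 0.16176055  0.58015635 -0.17713136]
vial n 449 rect [531.3  18. ] [100.   24.3] 0.12492387741804123 zmax 0.03658607021075177
ridge y at mid 0.01904736990447578 slope 0.008238059760891727
```

View pics/side3.png

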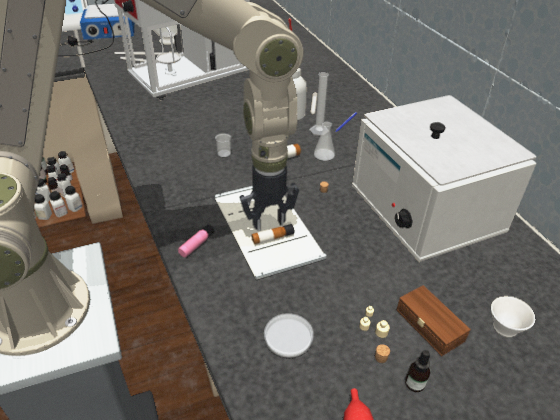

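It stays about 25 mm ahead of the TCP with almost no coast. I need about 22 mm more, ending slowly.

>>> {"fn": "send_rows", "kwargs": {"targets": [[0,-0.0025,0,0,105],[0,-0.0025,0,0,105],[0,-0.0025,0,0,105],[0,-0.0025,0,0,105],[0,-0.0025,0,0,105],[0,-0.0025,0,0,105],[0,-0.002,0,0,105],[0,-0.002,0,0,105],[0,-0.0015,0,0,105],[0,-0.001,0,0,105],[0,-0.0005,0,0,105],[0,0,0,0,105]]}}

```text
clock: 5.95
tcp_pos: [0.5331, 0.0229, 0.0218]
orientation: [0.0, 1.0, -0.0, 0.0]
wrist_force: [-0.1, 0.0, 0.4]
finger_gap: 0.0501
```

>>> {"fn": "send_rows", "kwargs": {"targets": [[0,0,0,0,105],[0,0.005,0,0,105],[0,0.01,0,0,105],[0,0.02,0,0,105],[0,0.02,0.02,0,105],[0,0.02,0.04,0,105],[0,0,0.05,0,105],[0,-0.03,0.05,0,105],[0,-0.05,0.03,0,105],[0.02,-0.03,0,0,105],[0.02,0,0,0,105],[0,0,0,0,105]]}}

```text
clock: 7.15
tcp_pos: [0.575, -0.001, 0.2005]
orientation: [-0.0, 1.0, -0.001, 0.001]
wrist_force: [0.3, 0.1, -0.8]
finger_gap: 0.0501
```

```bash
python3 - <<'E'
from h import *
for n in ['wrist','side','wrist','side']:
    s=monitor.get_state(); d=snap(n,n+'4'); T=wT(d,s) if n=='wrist' else d['pose']
    print(n,s['clock'],s['tcp_pos'],s['wrist_force'])
    measure(d,T,cloud(d,T))
E
```

```text
wrist 7.15 [ 0.57504366 -0.00104193  0.20051819] [ 0.34052233  0.09893591 -0.76825596]
vial n 3488 rect [533.2   1. ] [25.4 99.3] 89.87684631347656 zmax 0.034761698061416255
ridge y at mid 0.0007148727442778172 slope 0.0018768154727724048
line 107 xr [0.4629 0.6113] mid 0.5371 -0.0024 slope 0.0213 resid 0.0009 depth z 0.0082
line 472 xr [0.4601 0.6082] mid 0.5341 0.1376 slope 0.0189 resid 0.0017 depth z 0.0083
side 7.2 [ 5.73390124e-01 -3.07105529e-04  2.00071106e-01] [-0.19061994 -0.27565159 -0.36933774]
vial n 467 rect [531.9  -0.7] [ 26.3 101.8] 89.57212829589844 zmax 0.036053869988421326
ridge y at mid 0.0005704289857060352 slope -0.001456460627984835
wrist 7.25 [5.72430668e-01 1.18563201e-04 1.99885566e-01] [-0.17985092 -0.05522848  0.26096356]
vial n 3522 rect [533.4   0.8] [99.5 26.2] 0.32191625237464905 zmax 0.0347210347588434
ridge y at mid 0.0007919500665428535 slope 0.004977883491958079
line 119 xr [0.4632 0.6107] mid 0.5369 -0.0026 slope 0.0199 resid 0.0009 depth z 0.0083
line 464 xr [0.4604 0.6078] mid 0.5341 0.1377 slope 0.0223 resid 0.001 depth z 0.0083
side 7.3 [5.72017990e-01 3.35876044e-04 1.99881509e-01] [-0.73818226  0.34775217  0.56056956]
vial n 468 rect [531.8  -0.6] [102.5  24.6] 1.0825474262237549 zmax 0.03584389708776533
ridge y at mid -0.00010114761715463664 slope 0.013551438405749492
```

View pics/wrist4.png

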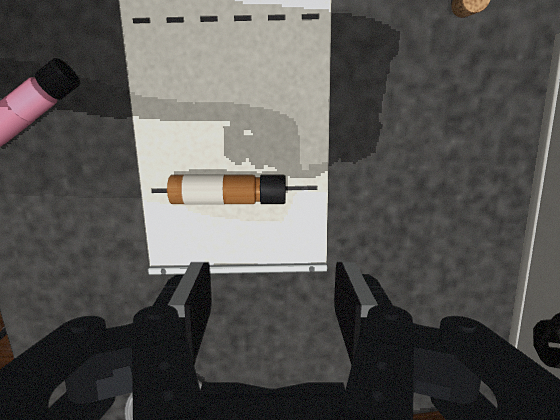

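View pics/side4.png

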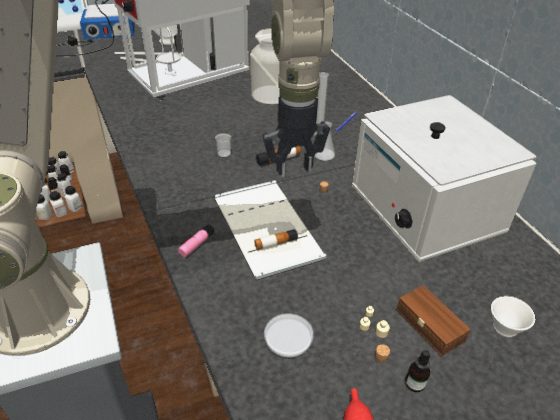

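The vial lies on the solid line (vial rows 175–204, line row ~189 in the wrist view). The depth cloud says it is about 3 mm off in +y, so I'll check that with a silhouette measurement.

```bash
python3 - <<'E'
from h import *
d=np.load('pics/wrist4.npz');T=wT(d,dict(orientation=d['q'],tcp_pos=d['tcp']))
print('cam',T[:3,3].round(3),'axis',T[:3,2].round(3))
P=cloud(d,T); im=d['img'].astype(int)
c=T[:3,3]
for x0 in (.50,.515,.53,.545,.56,.575):
    # column pixels near x0 on vial height
    m=(abs(P[...,0]-x0)<.0015)&(P[...,2]>.012)&(abs(P[...,1])<.03)
    q=P[m]; 
    # circle fit with known radius, z centre .021
    from scipy.optimize import least_squares
    r=least_squares(lambda p:np.hypot(q[:,1]-p[0],q[:,2]-p[1])-.013,[0,.021],loss='soft_l1',f_scale=.001)
    # silhouette tangent angles (y-z plane)
    a=np.arctan2(q[:,1]-c[1],c[2]-q[:,2]); lo,hi=a.min(),a.max(); mid=(lo+hi)/2
    print(x0,len(q),'circ',r.x.round(4),'sil',(c[1]+np.tan(mid)*(c[2]-.021)).round(4))
E
python3 - <<'E'
import cv2
i=cv2.imread('pics/wrist4.png')[150:230,130:340];cv2.imwrite('pics/crop4.png',cv2.resize(i,None,fx=3.8,fy=3.8,interpolation=cv2.INTER_NEAREST))
E
```

```text
cam [0.573 0.067 0.342] axis [-0.001 -0.267 -0.964]
0.5 104 circ [0.0004 0.0212] sil 0.0003
0.515 892 circ [0.0003 0.2647] sil -0.0947
0.53 1006 circ [-0.0031  0.2449] sil -0.0859
0.545 1560 circ [0.0188 0.2479] sil -0.0833
0.56 833 circ [0.0039 0.2879] sil -0.0965
0.575 622 circ [0.0136 0.2662] sil -0.0948
```

View pics/crop4.png

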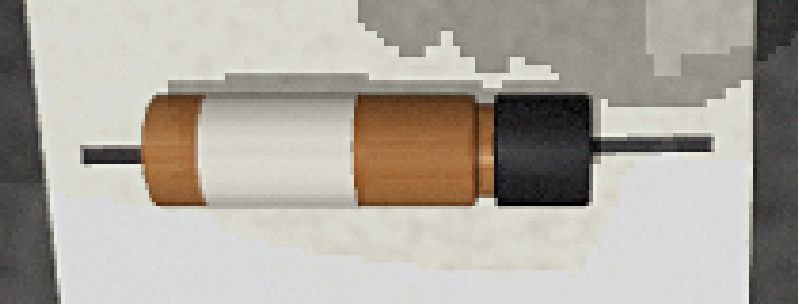

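Confirmed: the vial axis is at y ≈ +0.0005 and the line at −0.0025. That is within tolerance, but a gentle 2–2.5 mm nudge would add margin.

>>> {"fn": "send_rows", "kwargs": {"targets": [[-0.015,0.03,0,0,105],[-0.015,0.02,-0.02,0,105],[-0.008,0,-0.03,0,105],[0,0,-0.03,0,105],[0,0,-0.03,0,105],[0,0,-0.03,0,105],[0,0,-0.025,0,105],[0,0,-0.013,0,105],[0,0,0,0,105],[0,0,0,0,105],[0,0,0,0,105]]}}

```text
clock: 8.45
tcp_pos: [0.5362, 0.0494, 0.0239]
orientation: [0.0, 1.0, 0.0, 0.001]
wrist_force: [-0.3, 0.2, 0.3]
finger_gap: 0.0501
```

>>> {"fn": "send_rows", "kwargs": {"targets": [[0,-0.005,0,0,105],[0,-0.005,0,0,105],[0,-0.005,0,0,105],[0,-0.005,0,0,105],[0,-0.002,0,0,105],[0,-0.001,0,0,105],[0,-0.001,0,0,105],[0,0,0,0,105]]}}

```text
clock: 9.25
tcp_pos: [0.535, 0.0253, 0.0224]
orientation: [-0.0, 1.0, -0.0, -0.0]
wrist_force: [-0.5, 0.3, 0.6]
finger_gap: 0.0501
```

>>> {"fn": "send_rows", "kwargs": {"targets": [[0,-0.001,0,0,105],[0,-0.001,0,0,105],[0,-0.001,0,0,105],[0,-0.001,0,0,105],[0,-0.0005,0,0,105],[0,0,0,0,105],[0,0,0,0,105]]}}

```text
clock: 9.95
tcp_pos: [0.5351, 0.0209, 0.0225]
orientation: [0.0, 1.0, -0.0, 0.0]
wrist_force: [-0.4, -0.6, -0.5]
finger_gap: 0.0506
```

```bash
python3 - <<'E'
from h import *
for n in ['wrist','side']:
    s=monitor.get_state(); d=snap(n,n+'5'); T=wT(d,s) if n=='wrist' else d['pose']
    print(n,s['clock'],s['tcp_pos'],s['wrist_force'])
    P=cloud(d,T); P[np.abs(P[...,1]-s['tcp_pos'][1])<.0145]=9; measure(d,T,P)
E
```

```text
wrist 9.95 [0.53509499 0.02088164 0.02245901] [-0.38015063 -0.62923543 -0.53980462]
vial n 4788 rect [535.6  -2.4] [18.8 62.3] 88.63299560546875 zmax 0.03472171408192684
ridge y at mid -0.0004880901214263395 slope 0.0041069190361431905
line 378 xr [0.4627 0.612 ] mid 0.5373 -0.0023 slope 0.0232 resid 0.001 depth z 0.0084
side 10.0 [0.53506544 0.02088215 0.0224364 ] [-0.28596696 -0.45193346  0.0568237 ]
vial n 446 rect [531.4  -4.7] [ 21.7 100.1] 89.98551177978516 zmax 0.03609946154205693
ridge y at mid -0.0018680470751160833 slope -0.01026644458262827
```

>>> {"fn": "send_rows", "kwargs": {"targets": [[0,-0.0007,0,0,105],[0,-0.0006,0,0,105],[0,0,0,0,105],[0,0,0,0,105],[0,0.003,0,0,105],[0,0.007,0,0,105],[0,0.02,0,0,105],[0,0.02,0.02,0,105],[0,0.01,0.05,0,105],[0,0,0.05,0,105],[0,-0.02,0.05,0,105],[0,-0.02,0.01,0,105]]}}

```text
clock: 11.25
tcp_pos: [0.5379, 0.0416, 0.2041]
orientation: [0.0, 1.0, 0.001, 0.005]
wrist_force: [1.2, -0.8, 0.6]
finger_gap: 0.0505
```

>>> {"fn": "send_rows", "kwargs": {"targets": [[0.02,-0.02,0,0,105],[0.01,0,0,0,105],[0,0,0,0,105],[0,0,0,0,105],[0,0,0,0,105],[0,0,0,0,105]]}}

```text
clock: 11.85
tcp_pos: [0.5643, 0.0216, 0.1975]
orientation: [-0.0, 1.0, 0.0, -0.001]
wrist_force: [-0.2, 0.8, 0.1]
finger_gap: 0.0504
```

```bash
python3 - <<'E'
from h import *
for n in ['wrist','side','wrist','side']:
    s=monitor.get_state(); d=snap(n,n+'6'); T=wT(d,s) if n=='wrist' else d['pose']
    print(n,s['clock'],s['tcp_pos'])
    measure(d,T,cloud(d,T))
for n in ['beaker','dish','stopper']: print(n,[(np.round(a['xyz'],3).tolist(),round(a['conf'],2)) for c in ('scene','side') for a in eyes.tip_of(n,c)])
E
```

```text
wrist 11.85 [0.56425982 0.02160036 0.19751455]
vial n 3373 rect [533.2  -1.7] [99.3 24.9] 0.059229765087366104 zmax 0.03477158252432782
ridge y at mid -0.002263264716628081 slope 0.000241575712559305
line 56 xr [0.4632 0.6107] mid 0.537 -0.0028 slope 0.0177 resid 0.0008 depth z 0.0082
line 425 xr [0.4601 0.616 ] mid 0.5381 0.138 slope 0.0314 resid 0.0023 depth z 0.0083
side 11.9 [0.56443313 0.02147175 0.1976676 ]
vial n 468 rect [532.1  -4. ] [101.2  27. ] 0.19017258286476135 zmax 0.03633685889066166
ridge y at mid -0.0035009618409468706 slope -0.003651677242536969
wrist 11.95 [0.56456007 0.02133853 0.19777443]
vial n 3369 rect [533.6  -1.9] [25.4 99.4] 89.79564666748047 zmax 0.0346763350717103
ridge y at mid -0.002116272619030405 slope 0.003999495072068997
line 79 xr [0.4627 0.611 ] mid 0.5369 -0.0027 slope 0.022 resid 0.0009 depth z 0.0082
line 418 xr [0.4604 0.608 ] mid 0.5342 0.1379 slope 0.0291 resid 0.0025 depth z 0.0083
side 12.0 [0.56472081 0.02122776 0.19786584]
vial n 475 rect [531.9  -4. ] [100.2  26.7] 0.03937885910272598 zmax 0.03616774430455869
ridge y at mid -0.0029716769921487385 slope 0.010573641962806633
beaker [([0.531, 0.403, 0.002], 0.97), ([0.529, 0.404, 0.005], 0.68), ([0.723, 0.152, 0.0], 0.64)]
dish [([0.465, -0.249, 0.004], 0.63)]
stopper [([0.726, 0.152, 0.0], 0.39), ([0.724, 0.152, -0.001], 0.48)]
```

View pics/side6.png

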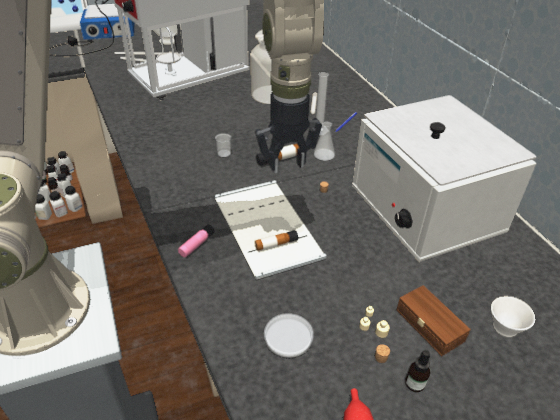

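View pics/wrist6.png

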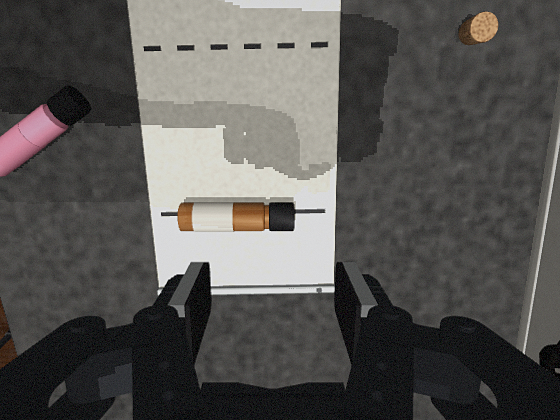

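The vial axis is now within about 1 mm of the line, about 4 mm off along it and tilted by no more than 0.02 rad. It is at rest, and the neighbours haven't moved.

```bash
python3 -c "
from workcell import ticket; print(ticket.hand_in())"
```

```text
the job is handed in; nothing more can be done
None
```

The amber vial is lying still along the solid black line, and I handed the job in at about 12 s of the 48 s allowed. I pushed it sideways from the +y side with two partly open fingertips. The first push left it about 3 mm short of the line, so I went back and gave it a gentle nudge before retreating.

**Last checks before handing in:**
- **Across the line:** the wrist camera puts the vial axis at y ≈ −0.002 and the line at y ≈ −0.0026, so it is less than 1 mm off. The side camera gave y ≈ −0.003 to −0.004, which differs by 1–2 mm, about the calibration error.
- **Along the line and angle:** the vial's middle is about 4 mm from the line's middle. It is tilted by about 0.02 rad from the line in the wrist views; the side-view slopes were noisier.
- **At rest:** repeated views over the last 0.15 s showed no movement, and the arm was well clear.
- **Neighbours:** the beaker, dish and cork were found within about 5 mm of their first readings, which is the detector's error. One detector reading called the cork a beaker; I ignored it.

**Not confirmed:** I could not see the vial's rotation directly. I take it that it rolled because it travelled about 65 mm and the wrist-force readings stayed at noise level, about 1 N.

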